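# Refit the lever of a vacuum isolation valve and open the valve

### The job

Refit the valve's lever and open the valve. Pick the lever up from the bench, set its splined bore over the valve's stem and, pressing only lightly, feel for the one angle at which the teeth match; push it fully home on the stem's collar. Then swing it anticlockwise (seen from above) to its stop, in line with the pipe, and let go, leaving the other things on the bench where they are.

Things in the scene. Friction and masses are not known exactly. Their poses are not given: they have to be found in the camera images.
- valve: fixed vacuum valve: 66 mm steel block on a foot, at each side a clamp ring (67 mm, its top 99 mm up) and a 39 mm pipe elbow down into the bench. The pipe runs along the valve's y axis (310 mm overall, centre line 65 mm up). Origin on the bench below the stem, z up. Lever headings in this frame: along -x = closed; 90 degrees anticlockwise from there, along -y = open. Stops at both.
- valve_seat (a point): point on the stem's axis at the top of its collar (32 mm across, 120 mm above the bench), where the lever's underside must come to rest; axes as the valve's. The stem turns with the lever against steady friction of 0.12 Nm. It was left 3 to 69 degrees anticlockwise from closed; its angle is not reported. Until the lever is home, it may not be pressed on the stem with over 40 N (contact force).
- stem_tip (a point): top of the splined steel stem, on its axis, 32 mm above the collar; axes are the fixed valve's, not the stem's. From the tip down: a cone from 10 to 18 mm across (8 mm long), a plain 18 mm core (4 mm), then five straight teeth 5 mm wide, 26 mm over their tips and 20 mm long down to the collar. They are spaced as six, the one opposite the lever's heading being left out.
- lever_hub (a point): the loose lever's hub: a steel ring 32 mm high with two flats 36 mm apart and 24 mm long, facing the lever's +y and -y. This point is on its axis, half-way up (16 mm above the underside). x points along the lever to its end, z up. It lies underside down on the bench. Mass about 0.24 kg, centre of mass 16 mm from the hub's axis, towards the end.
- lever_bore (a point): the same hub's bore, on its axis at the underside. It goes right through: 19 mm wide between its teeth, 27 mm in its five slots; the sixth slot, opposite the lever's end, is filled. So it fits one way only, and the lever then points along the stem's heading. Play on the stem: 0.4 mm radially and about 3 degrees of rotation to either side.
- lever_end (a point): a point in the lever's grey round grip (19 mm thick, level with the lever's underside), 140 mm from the hub's axis along the lever's x and 9.5 mm above the underside; a flat bar 20 mm wide and 8 mm thick joins hub and grip.
- bottle: bystander: amber bottle with a white cap, 48 mm wide, 95 mm high; origin at the centre of its underside.
- blank: bystander: steel blank flange, 55 mm disc, 8 mm high; origin at the centre of its underside.
- oring_carrier: bystander: aluminium ring, 55 mm across, 12 mm high; origin at the centre of its underside.
- carton: bystander: cardboard box 70 x 110 x 50 mm; origin at the centre of its underside.
Not all that is in view belongs to the job. Of the things like the part that bears lever_hub, leave any that is blue; of the rest the smaller one is meant.

How it is judged:
By the outcome, as a careful person would: the job done as asked, in the order asked, and still so for the second after the job is handed in, with the robot touching nothing.
It also fails if it takes over 72 s, if anything falls off the work surface, if the arm or the gripper's body presses on something with over 40 N, if the wrist force passes 120 N, or if a joint passes its speed limit or range.

### The arm

A 7-joint arm with a two-finger parallel gripper is mounted at the origin on the work surface. World frame = base frame: x ahead of the robot, y to its left, z up, the work surface at z = 0. Lengths are in m, angles in rad, forces in N, time in s.
With the tool pointing down it reaches from about 0.4 to 0.85 m from the base axis. Payload 4.5 kg.
Tool frame: the origin (TCP) lies between the finger pads; the fingertips stand 11 mm ahead of it and the grasp point (between the pads) lies 8 mm behind it (r.tip_reach is the distance from the TCP to the fingertips, in m); x points along the fingers, y is the direction in which the jaws open and shut, and the axes are right-handed (so a half turn about x gives the same grasp; the last joint's range is limited). The gripper opens to 88 mm and grips with 3 to 60 N. Pads are 18 mm wide; open, the fingers measure 123 mm over their backs; the gripper's body (75 mm by 187 mm) begins 45 mm behind the grasp point.
Start: joints at [1.329, 0.689, -0.195, 1.565, 0.157, 0.902, -0.215], TCP at [0.17, -0.601, 0.25] pointing down, gripper open.
Joint ranges: [-3.01, 3.01], [-0.46, 2.08], [-1.47, 1.51], [0.13, 2.56], [-1, 4.14], [0.04, 2.09], [-2.66, 2.66]. Speed limits (rad/s): [2.57, 2.57, 3.14, 3.14, 3.14, 3.14, 3.14].

### API

Orientations are given as a unit quaternion [x, y, z, w].
In Python, from plant import r gives the robot as it stands.
- The arm moves only by the tool drive_tool, never from a script. Its argument "deltas" is a list of rows, each a list of 3 entries, a list of its own where there are three numbers: the turn, a rotation vector about the tool's x, y, z in degrees, then the shift along the tool's x, y, z in cm, then the finger opening in cm, from 0 to 8.81. A call has 1 to 12 rows; each row shifts and turns the commanded pose from where the row before left it, along the tool's axes as they then stand; what a row does not reach is not made up. A row lasts 1/12 s, in which the tool goes at most 41.7 mm and 7.16 degrees, less where a joint would pass 70% of its speed; a pose out of reach is approached as far as the arm can. A call is refused whole if a number of a shift passes 4.17 or a number of a turn 7.16, either way. A call with a gripper value outside its range is refused whole. The fingers move at their own pace and stop on an object; "force" is the grip in N (left out, the last holds). Time passes only in rows, so rows that do not move let the fingers close. It gives the time, the measured TCP pose, the force and the opening at its end, in the units of the state.
- r.get_state(): the state, without advancing time (a new reading comes with each control period).
- r.snapshot(name): name is "scene" or "top"; returns a dict with "color" (400x640x3 uint8, red, green, blue), "fov_y" (degrees; the focal length in pixels is half the picture's height over the tangent of half this angle, whatever the lens; pixels are square), "cx", "cy" (the principal point, pixels), "k1" (the pictures are not rectified: a ray, as slopes to the right and down, at radius r is drawn at 1 + k1 r^2 times it, then the intrinsics apply), "extrinsics" (4x4, takes a point from world to camera coordinates). Camera axes: x right, y up, looking along -z (the intrinsics and any distortion apply to the point x, -y, -z); pixel columns grow to the right and rows downward; lengths in m; the calibration is good to about 2 mm. A picture is of the moment at which its call begins. There is no depth.
- r.finish_job(): hands the job in, once; it reports no verdict.
The state is a dict: "clock": time; "q": joint angles; "qd": joint speeds; "joint_torque": joint torques, N m; "tool_pos": TCP position; "eef_rot": TCP orientation; "contact_force": force on the tool from outside, world axes, zero at the start; "moment": the same for the moment, N m; "opening": opening from 0.0 (shut) to 1.0 (fully open).
Only numpy, scipy, OpenCV 4.12 (cv2) and the standard library are available. Lean on these libraries where they do the work, as an engineer would, in place of code of your own. Each camera call takes 0.05 s, during which the arm holds its last target. There are 200 camera calls.

## Working session

There is one attempt and no reset: what is moved stays moved. The work goes in short steps, Python scripts to look and compute and a tool call to move; the robot and the scene stay as the last step left them, time stands still between calls to the robot, and variables do not carry over. Pictures are saved under pics/ and viewed, about 8 in all and at most 12, crops included, and the job is handed in when it is done.

Besides the shell and the picture viewer there is one more tool, called after "Emit:" in YAML: its name, and indented under it one key for each argument. drive_tool: Moves the arm, as the interface text tells. Its arguments: {"type":"object","properties":{"deltas":{"type":"array","items":{"type":"array"}},"force":{"type":"number"}},"required":["deltas"]}

```bash
mkdir -p pics; ls
cat > h.py <<'E'
import numpy as np, cv2
from plant import r
def snap(cam,name=None):
    s=r.snapshot(cam); 
    if name: cv2.imwrite(f'pics/{name}.png',s['color'][:,:,::-1])
    return s
def K(s):
    f=200/np.tan(np.radians(s['fov_y'])/2); return f
def proj(s,P):
    P=np.atleast_2d(P); E=np.array(s['extrinsics']); c=(E[:3,:3]@P.T).T+E[:3,3]
    u=c[:,0]/-c[:,2]; v=-c[:,1]/-c[:,2]; d=1+s['k1']*(u*u+v*v); f=K(s)
    return np.c_[s['cx']+f*u*d, s['cy']+f*v*d]
def back(s,px,z):
    f=K(s); E=np.array(s['extrinsics']); R=E[:3,:3]; o=-R.T@E[:3,3]
    out=[]
    for p in np.atleast_2d(px):
        a=np.array([(p[0]-s['cx'])/f,(p[1]-s['cy'])/f]); q=a.copy()
        for _ in range(30): q=a/(1+s['k1']*(q@q))
        d=R.T@np.array([q[0],-q[1],-1]); out.append(o+d*(z-o[2])/d[2])
    return np.array(out)
E
python3 - <<'E'
from h import *
for c in('top','scene'):
    s=snap(c,c+'1'); E=np.array(s['extrinsics']); print(c,s['fov_y'],s['cx'],s['cy'],s['k1'],(-E[:3,:3].T@E[:3,3]).round(3),K(s))
print(r.get_state())
print(r.tip_reach)
E
```

```text
pics
top 49.28422784033838 317.10904013547696 205.5825657295672 0.012199054572174075 [0.394 0.132 1.397] 435.99092574201876
scene 55.7680608055599 312.75996789240895 195.3823889139345 0.017425162283131432 [1.041 0.407 0.807] 377.9889915729637
{'clock': 0.1, 'q': array([ 1.32879765,  0.68991328, -0.19453681,  1.56619397,  0.15731297,
        0.90253915, -0.21512448]), 'qd': array([-2.94951096e-05, -3.56256848e-03, -1.14645178e-03, -3.50328466e-03,
        5.75926085e-04, -1.23057806e-03,  6.30310898e-04]), 'joint_torque': array([-1.70139047e-03, -5.28503215e+01, -1.27101704e+00, -1.53839225e+01,
       -5.25508903e-02,  1.96075678e-03,  5.07131608e-05]), 'tool_pos': array([ 0.17001365, -0.60087049,  0.24899472]), 'eef_rot': array([-0.70026712, -0.09779813,  0.70051423, -0.09665044]), 'contact_force': array([ 0.08041488,  0.30820348, -0.28604864]), 'moment': array([-0.02635925,  0.03035018,  0.05677594]), 'opening': 0.9956284486460084}
0.011
```

View pics/top1.png

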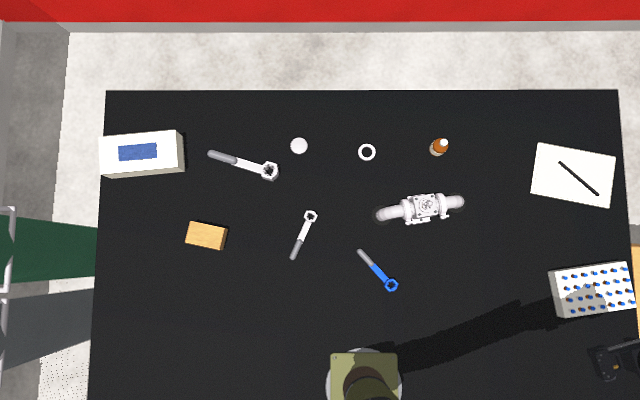

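View pics/scene1.png

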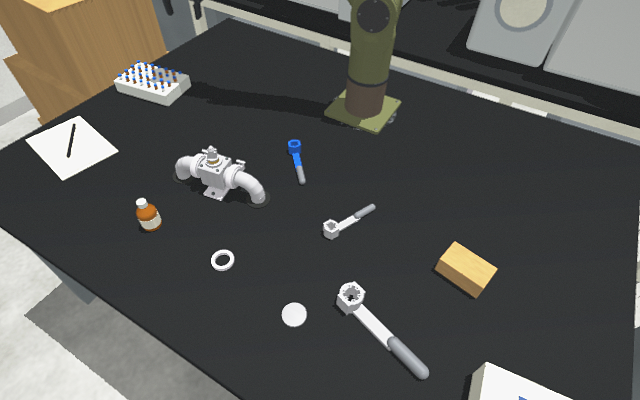

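The top view shows the lever that is meant: the small steel one, hub at about (310,215) and grip end at (293,257). The valve's stem is at about (427,205). The blue and the large lever are to be left. I zoom in.

Run:
```python
import cv2, numpy as np
t=cv2.imread('pics/top1.png'); s=cv2.imread('pics/scene1.png')
def c(im,u,v,w,h): return cv2.resize(im[v:v+h,u:u+w],(400,300),interpolation=cv2.INTER_CUBIC)
a=np.vstack([np.hstack([c(t,270,200,80,60),c(t,370,170,100,75)]),np.hstack([c(s,310,190,80,60),c(s,170,140,100,75)])])
cv2.imwrite('pics/z1.png',a)
```

```text
(no output)
```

View pics/z1.png

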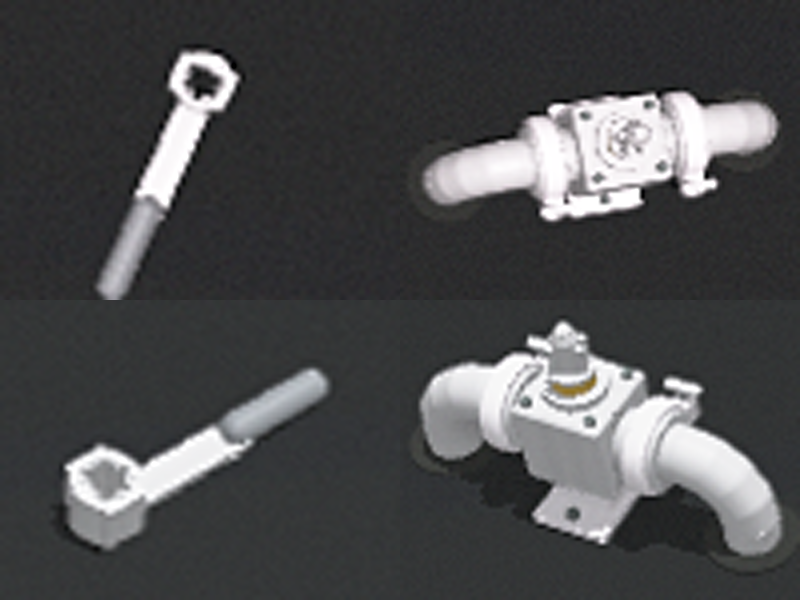

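Run:
```python
from h import *
px={}
out=[]
L={};V={}
for c in('top','scene'):
    ims=[];
    for _ in range(12): s=snap(c); ims.append(s['color'].astype(float))
    m=np.mean(ims,0); np.save(f'{c}_avg.npy',m); L[c]=s
    u,v={'top':(427,205),'scene':(211,158)}[c]
    w=15
    a=m[v-w:v+w,u-w:u+w,::-1]
    a=cv2.resize(a,(390,390),interpolation=cv2.INTER_CUBIC)
    lo,hi=np.percentile(a,1),np.percentile(a,99.5)
    out.append(np.clip((a-lo)/(hi-lo)*255,0,255).astype(np.uint8))
cv2.imwrite('pics/z2.png',np.hstack(out))
# two-camera triangulation via z-consistency
def tri(pt,ps):
    from scipy.optimize import least_squares
    f=lambda P:np.r_[proj(L['top'],P)[0]-pt,proj(L['scene'],P)[0]-ps]
    q=least_squares(f,[.4,0,.1],x_scale=.01); return q.x.round(4),q.fun.round(2)
print('tip',tri((427.2,204.7),(211.0,146)),back(L['top'],(427.2,204.7),.152),back(L['scene'],(211,146),.152))
print('hub',tri((310.4,215.6),(330.6,224.4)),back(L['top'],(310.4,215.6),.032),back(L['scene'],(330.6,224.4),.032))
print('pipe ends',back(L['top'],[(378.4,215.9),(461,200)],.065))
print('grip end',back(L['top'],(291.8,258),.0095),back(L['scene'],(373,207.2),.0095))
```

```text
tip (array([ 0.5452, -0.1784,  0.1556]), array([ 0.84, -0.65,  0.93,  0.11])) [[ 0.54378193 -0.17682171  0.152     ]] [[ 0.54337809 -0.1839337   0.152     ]]
hub (array([0.523 , 0.162 , 0.0378]), array([-0.4 ,  0.18, -0.35, -0.04])) [[0.52405702 0.16092037 0.032     ]] [[0.51870346 0.16102025 0.032     ]]
pipe ends [[ 0.51981995 -0.04820136  0.065     ]
 [ 0.56866438 -0.30226764  0.065     ]]
grip end [[0.39169861 0.21997925 0.0095    ]] [[0.39185768 0.22377073 0.0095    ]]
```

View pics/z2.png

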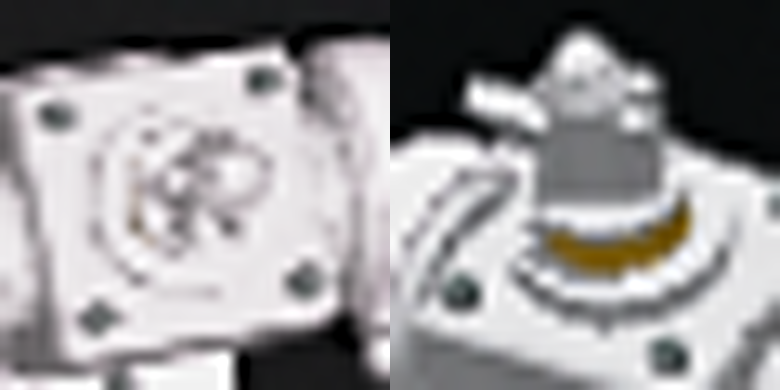

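The zooms show the stem tip at scene px (210.3,145.6). In the top view the block's bolts centre on (425.3,204.7). The teeth are too small to read by eye, so I fit a rendered model for heading.

```bash
cat > fit.py <<'E'
from h import *
from scipy.ndimage import gaussian_filter
S={c:snap(c) for c in('top','scene')}; A={c:np.load(c+'_avg.npy').mean(2) for c in S}
b=back(S['top'],[(425.3,204.7)],.1)[0]; print('block centre',b.round(4), 'scene tip->',back(S['scene'],(210.3,145.6),.152).round(4),
  'bolts',back(S['top'],[(412+x/13-.5,190+y/13-.5) for x,y in((57,115),(263,78),(303,280),(97,318))],.1).round(4).tolist())
d=.0005; g=np.arange(-.019,.019,d); zz=np.arange(.106,.154,d)
X,Y,Z=np.meshgrid(g,g,zz,indexing='ij'); R=np.hypot(X,Y)
def vol(th):
    V=(R<np.where(Z>.144,.009-(Z-.144)*.5,.009))&(Z<.152)
    for k in(0,1,2,4,5):
        a=th+k*np.pi/3; p=X*np.cos(a)+Y*np.sin(a); q=-X*np.sin(a)+Y*np.cos(a)
        V|=(p>0)&(p<.013)&(abs(q)<.0025)&(Z<.140)
    return V|((R<.016)&(Z<.120))
ss=6
def render(c,th,pos):
    V=vol(th); G=np.gradient(gaussian_filter(V.astype(float),.8)); n=-np.stack(G,-1)
    sel=V&(np.linalg.norm(n,axis=-1)>.12); P=np.c_[X[sel]+pos[0],Y[sel]+pos[1],Z[sel]]; N=n[sel]; N/=np.linalg.norm(N,axis=1)[:,None]
    s=S[c]; E=np.array(s['extrinsics']); cam=-E[:3,:3].T@E[:3,3]; dist=np.linalg.norm(P-cam,axis=1)
    uv=proj(s,P); o=np.floor(uv.mean(0)).astype(int)-12; W=24*ss
    i=np.round((uv-o+.5)*ss-.5).astype(int)
    col=(P[:,2]<.1205).astype(float)
    F=np.c_[np.ones(len(P)),N,np.maximum(N,0),col,col*N[:,2]]
    buf=np.zeros((W,W,F.shape[1])); order=np.argsort(-dist)
    zb=np.full((W,W),9.)
    for dx in(0,1):
        for dy in(0,1):
            y=np.clip(i[:,1]+dy,0,W-1);x=np.clip(i[:,0]+dx,0,W-1)
            np.minimum.at(zb,(y,x),dist); 
    for dx in(0,1):
        for dy in(0,1):
            y=np.clip(i[:,1]+dy,0,W-1);x=np.clip(i[:,0]+dx,0,W-1); k=dist<=zb[y,x]+1e-6
            buf[y[k],x[k]]=F[k]
    return buf.reshape(24,ss,24,ss,-1).mean((1,3)),o
def score(c,th,pos,shifts):
    B,o=render(c,th,pos); m=B[...,0]>.9; M=B[m]; best=(9,)
    for du in shifts:
        for dv in shifts:
            I=cv2.warpAffine(A[c],np.float32([[1,0,-du],[0,1,-dv]]),(640,400),flags=cv2.INTER_LINEAR)[o[1]:o[1]+24,o[0]:o[0]+24][m]
            x,*_=np.linalg.lstsq(M,I,rcond=1e-6); e=np.var(I-M@x)/np.var(I)
            if e<best[0]: best=(e,du,dv,m.sum())
    return best
if __name__=='__main__':
    sh=np.arange(-1.5,1.6,.5)
    T={}
    for a in range(0,360,6):
        T[a]=[score(c,np.radians(a),b[:2],sh) for c in S]
    for j,c in enumerate(S):
        print(c,[(a,round(T[a][j][0],3),T[a][j][1:3]) for a in sorted(T,key=lambda a:T[a][j][0])[:12]])
    print('sum',[(a,round(T[a][0][0]+T[a][1][0],3)) for a in sorted(T,key=lambda a:T[a][0][0]+T[a][1][0])[:12]])
E
time python3 fit.py
```

```text
block centre [ 0.55  -0.184  0.1  ] scene tip-> [[ 0.5432 -0.1865  0.152 ]] bolts [[0.5692, -0.1565, 0.1], [0.5778, -0.2041, 0.1], [0.531, -0.2118, 0.1], [0.5222, -0.1644, 0.1]]
top [(216, np.float64(0.357), (np.float64(0.0), np.float64(0.0))), (210, np.float64(0.359), (np.float64(0.0), np.float64(0.0))), (18, np.float64(0.399), (np.float64(0.5), np.float64(1.5))), (12, np.float64(0.405), (np.float64(0.5), np.float64(1.5))), (24, np.float64(0.426), (np.float64(0.5), np.float64(0.5))), (222, np.float64(0.427), (np.float64(-0.5), np.float64(0.0))), (84, np.float64(0.452), (np.float64(0.5), np.float64(0.5))), (144, np.float64(0.457), (np.float64(0.5), np.float64(0.5))), (228, np.float64(0.459), (np.float64(-1.5), np.float64(0.5))), (6, np.float64(0.462), (np.float64(0.5), np.float64(1.5))), (204, np.float64(0.463), (np.float64(-0.5), np.float64(0.5))), (96, np.float64(0.471), (np.float64(-0.5), np.float64(0.5)))]
scene [(210, np.float64(0.195), (np.float64(0.5), np.float64(-1.0))), (216, np.float64(0.205), (np.float64(0.5), np.float64(-1.0))), (204, np.float64(0.235), (np.float64(0.5), 
[... 234 characters left out ...]
p.float64(0.5), np.float64(-1.0))), (90, np.float64(0.295), (np.float64(0.5), np.float64(-1.0))), (198, np.float64(0.296), (np.float64(0.5), np.float64(-0.5))), (36, np.float64(0.296), (np.float64(0.5), np.float64(-1.0))), (24, np.float64(0.315), (np.float64(0.5), np.float64(-1.0))), (84, np.float64(0.315), (np.float64(0.5), np.float64(-1.0)))]
sum [(210, np.float64(0.554)), (216, np.float64(0.562)), (222, np.float64(0.694)), (204, np.float64(0.699)), (24, np.float64(0.742)), (228, np.float64(0.751)), (96, np.float64(0.752)), (84, np.float64(0.767)), (30, np.float64(0.774)), (18, np.float64(0.783)), (90, np.float64(0.783)), (234, np.float64(0.801))]
real	0m21.429s
user	0m32.445s
sys	0m7.690s
```

```bash
cat >> h.py <<'E'
from scipy.spatial.transform import Rotation as Ro
def st():
    s=r.get_state(); M=Ro.from_quat(s['eef_rot']).as_matrix()
    print('t',round(s['clock'],2),'pos',(s['tool_pos']*1000).round(1),'yaw_y %.2f'%np.degrees(np.arctan2(M[1,1],M[0,1])),'F',s['contact_force'].round(1),'M',s['moment'].round(2),'open_cm %.2f'%(s['opening']*8.81),'q',s['q'].round(2)); return s,M
def plan(p,yaw):
    """total rotvec(deg) and the shift (cm) in current tool axes to TCP p (m), tool down, tool-y at yaw deg"""
    s,M=st(); y=np.array([np.cos(np.radians(yaw)),np.sin(np.radians(yaw)),0]); x=np.array([0,0,-1.]); T=np.c_[x,y,np.cross(x,y)]
    print('rotvec',np.degrees(Ro.from_matrix(M.T@T).as_rotvec()).round(2),'shift now',(M.T@(np.array(p)-s['tool_pos'])*100).round(2),'shift after turn',(T.T@(np.array(p)-s['tool_pos'])*100).round(2))
E
python3 - <<'E'
from h import *
print(r.get_state()['eef_rot']); plan([.522,.161,.10],65); plan([.522,.161,.10],245)
S={c:snap(c) for c in('top','scene')}
# lever mask in top
for c,(u0,v0,w,h) in {'top':(280,205,50,62),'scene':(315,195,70,50)}.items():
    I=np.load(c+'_avg.npy').mean(2)[v0:v0+h,u0:u0+w]; t=90
    ys,xs=np.nonzero(I>t); uv=np.c_[xs+u0,ys+v0].astype(float)
    W=back(S[c],uv,.012)[:,:2]; m=W.mean(0); ev,vec=np.linalg.eigh(np.cov((W-m).T)); d=vec[:,1]; d=d*np.sign(-d[0])
    p=(W-m)@d; print(c,len(W),'heading',np.degrees(np.arctan2(d[1],d[0])).round(2),'extent',p.min().round(4),p.max().round(4),'ends',(m+d*p.min()).round(4),(m+d*p.max()).round(4))
    # hub top ring outline: pixels near hub, z=.032
    W=back(S[c],uv,.032)[:,:2]; k=np.hypot(*(W-[.521,.161]).T)<.03; print('  hub px centroid(z=.032)',W[k].mean(0).round(4))
E
```

```text
[-0.70038521 -0.09717856  0.70039892 -0.09725353]
t 1.4 pos [ 170.2 -601.4  249.7] yaw_y -74.20 F [-0.6 -0.3 -0.2] M [-0.04 -0.03 -0.03] open_cm 8.79 q [ 1.33  0.69 -0.19  1.57  0.16  0.9  -0.22]
rotvec [-1.392e+02  1.000e-02 -0.000e+00] shift now [ 14.97 -63.78 -54.62] shift after turn [14.97 83.97 -0.34]
t 1.4 pos [ 170.2 -601.4  249.7] yaw_y -74.20 F [-0.6 -0.3 -0.2] M [-0.04 -0.03 -0.03] open_cm 8.79 q [ 1.33  0.69 -0.19  1.57  0.16  0.9  -0.22]
rotvec [ 4.08e+01 -0.00e+00 -1.00e-02] shift now [ 14.97 -63.78 -54.62] shift after turn [ 14.97 -83.97   0.34]
top 381 heading 156.26 extent -0.0776 0.0908 ends [0.5426 0.1541] [0.3884 0.2219]
  hub px centroid(z=.032) [0.5187 0.1635]
scene 593 heading 155.03 extent -0.0681 0.1033 ends [0.5415 0.1527] [0.3862 0.2251]
  hub px centroid(z=.032) [0.5239 0.167 ]
```

Both cameras put the stem heading near 212°, which sets closed at about 190° and open at about 280°. The lever hub is at (.522,.1615) with heading about 155.6°. I move over to it.

Emit:
drive_tool:
  deltas:
    - [[0,0,0],[0,-2.29,-2.64],8.8]
    - [[0,0,0],[0,-2.29,-2.64],8.8]
    - [[0,0,0],[0,-2.29,-2.64],8.8]
    - [[0,0,0],[0,-2.29,-2.64],8.8]
    - [[0,0,0],[0,-2.29,-2.64],8.8]
    - [[0,0,0],[0,-2.29,-2.64],8.8]
    - [[0,0,0],[0,-2.29,-2.64],8.8]
    - [[0,0,0],[0,-2.29,-2.64],8.8]
    - [[0,0,0],[0,-2.29,-2.64],8.8]
    - [[0,0,0],[0,-2.29,-2.64],8.8]
    - [[0,0,0],[0,-2.29,-2.64],8.8]
    - [[0,0,0],[0,-2.29,-2.64],8.8]

```text
clock: 2.5
tool_pos: [0.401, -0.2492, 0.2499]
eef_rot: [0.701, 0.097, -0.7, 0.097]
contact_force: [0.9, 0.1, 1.0]
opening: 1.001
```

Emit:
drive_tool:
  deltas:
    - [[0,0,0],[0,-3.02,-1.91],8.8]
    - [[0,0,0],[0,-3.02,-1.91],8.8]
    - [[0,0,0],[0,-3.02,-1.91],8.8]
    - [[0,0,0],[0,-3.02,-1.91],8.8]
    - [[0,0,0],[0,-3.02,-1.91],8.8]
    - [[0,0,0],[0,-3.02,-1.91],8.8]
    - [[0,0,0],[0,-3.02,-1.91],8.8]
    - [[0,0,0],[0,-3.02,-1.91],8.8]
    - [[0,0,0],[0,-3.02,-1.91],8.8]
    - [[0,0,0],[0,-3.02,-1.91],8.8]
    - [[0,0,0],[0,-3.02,-1.91],8.8]
    - [[0,0,0],[0,-3.02,-1.91],8.8]

```text
clock: 3.5
tool_pos: [0.5223, 0.1623, 0.2499]
eef_rot: [0.701, 0.097, -0.7, 0.097]
contact_force: [0.9, 0.4, -0.3]
opening: 0.996
```

Emit:
drive_tool:
  deltas:
    - [[6.7,0,0],[1.6,0,0],8.8]
    - [[6.7,0,0],[1.6,0,0],8.8]
    - [[6.7,0,0],[1.6,0,0],8.8]
    - [[6.7,0,0],[1.6,0,0],8.8]
    - [[6.7,0,0],[1.6,0,0],8.8]
    - [[6.7,0,0],[1.6,0,0],8.8]
    - [[0,0,0],[0,0,0],8.8]
    - [[0,0,0],[0,0,0],8.8]

```text
clock: 4.17
tool_pos: [0.5217, 0.1605, 0.1534]
eef_rot: [-0.691, 0.149, 0.692, 0.148]
contact_force: [-0.1, 1.0, 0.3]
opening: 0.999
```

Run:
```python
from h import *
plan([.522,.1615,.015],-114.4)
a=[]
for c,(u,v) in {'top':(310,216),'scene':(331,222)}.items():
    s=snap(c); I=s['color'][v-30:v+30,u-40:u+40,::-1]; a.append(cv2.resize(I,(400,300),interpolation=cv2.INTER_CUBIC))
cv2.imwrite('pics/z3.png',np.hstack(a))
```

```text
t 4.17 pos [521.7 160.5 153.4] yaw_y -114.19 F [-0.1  1.   0.3] M [ 0.03 -0.07  0.02] open_cm 8.80 q [-0.44  0.73  0.09  1.9  -0.12  0.52 -2.25]
rotvec [ 0.21  0.05 -0.07] shift now [13.84 -0.12  0.  ] shift after turn [ 1.384e+01 -1.100e-01  1.000e-02]
```

View pics/z3.png

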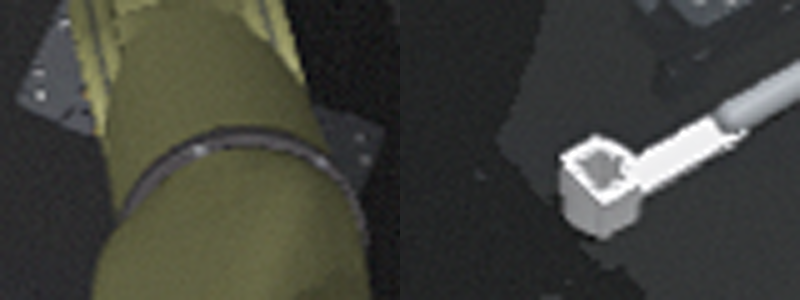

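The scene crop shows the hub clear, with its top at about (600,165) in the crop and the gripper over it. I descend and grip.

Emit:
drive_tool:
  deltas:
    - [[0,0,0],[2.0,-0.1,0],8.8]
    - [[0,0,0],[2.0,0,0],8.8]
    - [[0,0,0],[2.0,0,0],8.8]
    - [[0,0,0],[2.0,0,0],8.8]
    - [[0,0,0],[2.0,0,0],7]
    - [[0,0,0],[2.0,0,0],6]
    - [[0,0,0],[1.2,0,0],5.5]
    - [[0,0,0],[0.6,0,0],5]
    - [[0,0,0],[0,0,0],4.5]
    - [[0,0,0],[0,0,0],4.5]
  force: 15

```text
clock: 5.1
tool_pos: [0.5231, 0.1614, 0.0164]
eef_rot: [0.692, -0.149, -0.691, -0.15]
contact_force: [-0.2, -0.7, 0.3]
opening: 0.568
```

Emit:
drive_tool:
  deltas:
    - [[0,0,0],[0,0,0],4]
    - [[0,0,0],[0,0,0],3]
    - [[0,0,0],[0,0,0],3]
    - [[0,0,0],[0,0,0],3]
    - [[0,0,0],[0,0,0],3]
    - [[0,0,0],[0,0,0],3]
  force: 15

```text
clock: 5.6
tool_pos: [0.5237, 0.1619, 0.0168]
eef_rot: [0.692, -0.149, -0.69, -0.15]
contact_force: [0.4, 0.2, 6.4]
opening: 0.41
```

Run:
```python
from h import *
st(); s=snap('scene'); u,v=340,215
I=s['color'][v-30:v+30,u-40:u+40,::-1]; cv2.imwrite('pics/z4.png',cv2.resize(I,(560,420),interpolation=cv2.INTER_CUBIC))
```

```text
t 5.6 pos [523.7 161.9  16.8] yaw_y -114.38 F [0.4 0.2 6.4] M [ 0.24 -0.11  0.01] open_cm 3.61 q [-0.41  0.97  0.04  1.94 -0.14  0.24 -2.24]
```

View pics/z4.png

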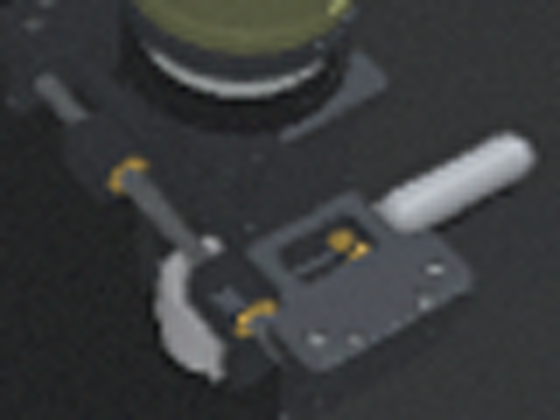

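The fingers closed on 36.1 mm, which matches the flats. I firm the grip, lift and turn, then travel to above the stem.

Emit:
drive_tool:
  deltas:
    - [[0,0,0],[0,0,0],3]
    - [[0,0,0],[-1,0,0],3]
    - [[0,0,0],[-3,0,0],3]
    - [[-6.32,0,0],[-3.5,0,0],3]
    - [[-6.32,0,0],[-3.5,0,0],3]
    - [[-6.32,0,0],[-3.5,0,0],3]
    - [[-6.32,0,0],[-3.5,0,0],3]
    - [[-6.32,0,0],[-3,0,0],3]
    - [[-6.32,0,0],[0,0,0],3]
    - [[-6.32,0,0],[0,0,0],3]
    - [[-6.32,0,0],[0,0,0],3]
    - [[-6.32,0,0],[0,0,0],3]
  force: 45

```text
clock: 6.65
tool_pos: [0.5214, 0.1604, 0.226]
eef_rot: [-0.678, -0.199, 0.679, -0.2]
contact_force: [-0.8, -0.4, -3.5]
opening: 0.405
```

Emit:
drive_tool:
  deltas:
    - [[0,0,0],[0,3.4,1.84],3]
    - [[0,0,0],[0,3.4,1.84],3]
    - [[0,0,0],[0,3.4,1.84],3]
    - [[0,0,0],[0,3.4,1.84],3]
    - [[0,0,0],[0,3.4,1.84],3]
    - [[0,0,0],[0,3.4,1.84],3]
    - [[0,0,0],[0,3.4,1.84],3]
    - [[0,0,0],[0,3.4,1.84],3]
    - [[0,0,0],[0,3.4,1.84],3]
    - [[0,0,0],[0,0,0],3]

```text
clock: 7.48
tool_pos: [0.5445, -0.1978, 0.2254]
eef_rot: [-0.679, -0.19, 0.682, -0.196]
contact_force: [0.5, -2.8, -3.1]
opening: 0.402
```

Run:
```python
from h import *
plan([.548,-.185,.2],-57.5)
a=[]
for c,(u,v) in {'top':(435,215),'scene':(200,145)}.items():
    s=snap(c); I=s['color'][v-52:v+53,u-70:u+70,::-1]; a.append(cv2.resize(I,(400,300),interpolation=cv2.INTER_CUBIC))
    print(c, proj(s,[.55,-.184,.152]),proj(s,[.546,-.185,.152]))
cv2.imwrite('pics/z5.png',np.hstack(a))
```

```text
t 7.48 pos [ 544.5 -197.8  225.4] yaw_y -58.32 F [ 0.5 -2.8 -3.1] M [-0.12 -0.01  0.  ] open_cm 3.55 q [ 0.41  0.66 -0.24  1.73  0.23  0.78 -0.97]
rotvec [-0.82  0.39 -0.34] shift now [ 2.53 -0.92 -0.99] shift after turn [ 2.54 -0.89 -0.98]
top [[429.64293969 202.54716726]] [[430.0351619  203.92974452]]
scene [[209.24430247 147.46251769]] [[209.99339823 146.43218233]]
```

View pics/z5.png

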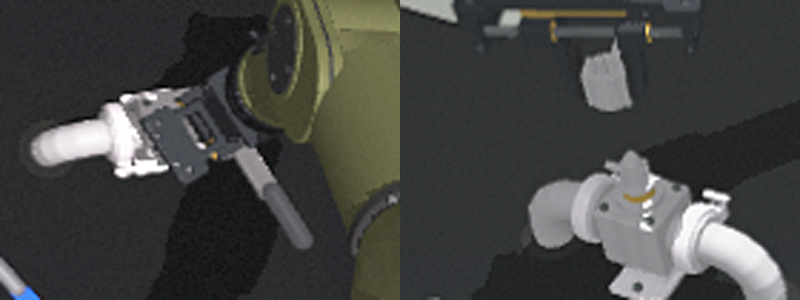

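The lever hangs level under the gripper, hub just off the stem at scene crop (630,160). I centre over the stem and settle.

Emit:
drive_tool:
  deltas:
    - [[0,0,0],[2,0,0],3]
    - [[0,0,0],[1,0,0],3]
    - [[0,0,0],[0,0,0],3]
    - [[0,0,0],[0,0,0],3]

```text
clock: 7.92
tool_pos: [0.5464, -0.1843, 0.1952]
eef_rot: [-0.678, -0.199, 0.679, -0.198]
contact_force: [0.8, -0.3, -2.5]
opening: 0.405
```

Run:
```python
from h import *
plan([.5495,-.1835,.172],-57.5)
```

```text
t 7.92 pos [ 546.4 -184.3  195.2] yaw_y -57.40 F [ 0.8 -0.3 -2.5] M [ 0.05 -0.1   0.03] open_cm 3.56 q [ 0.39  0.7  -0.24  1.77  0.24  0.71 -0.99]
rotvec [0.1  0.09 0.12] shift now [ 2.32  0.11 -0.31] shift after turn [ 2.32  0.1  -0.3 ]
```

Emit:
drive_tool:
  deltas:
    - [[0,0,0],[1.2,0.1,-0.3],3]
    - [[0,0,0],[1.2,0,0],3]
    - [[0,0,0],[0.2,0,0],3]
    - [[0,0,0],[0.1,0,0],3]
    - [[0,0,0],[0.1,0,0],3]
    - [[0,0,0],[0,0,0],3]

```text
clock: 8.42
tool_pos: [0.5505, -0.185, 0.1681]
eef_rot: [0.679, 0.198, -0.679, 0.198]
contact_force: [0.1, -1.0, -2.8]
opening: 0.406
```

Emit:
drive_tool:
  deltas:
    - [[0,0,0],[0.15,0,0],3]
    - [[0,0,0],[0.15,0,0],3]
    - [[0,0,0],[0,0,0],3]

```text
clock: 8.67
tool_pos: [0.5503, -0.1849, 0.1648]
eef_rot: [0.679, 0.198, -0.679, 0.198]
contact_force: [0.4, 1.0, -2.8]
opening: 0.404
```

```bash
python3 -c "
from h import *
st()"
```

```text
t 8.67 pos [ 550.3 -184.9  164.8] yaw_y -57.52 F [ 0.4  1.  -2.8] M [ 0.04 -0.12  0.05] open_cm 3.56 q [ 0.38  0.75 -0.23  1.78  0.26  0.64 -1.  ]
```

Emit:
drive_tool:
  deltas:
    - [[0,0,0],[0.1,0,0],3]
    - [[0,0,0],[0.1,0,0],3]
    - [[0,0,0],[0,0,0],3]

```text
clock: 8.92
tool_pos: [0.5506, -0.1844, 0.1628]
eef_rot: [0.679, 0.198, -0.679, 0.198]
contact_force: [1.2, 1.5, -1.7]
opening: 0.404
```

```bash
python3 -c "
from h import *
st()"
```

```text
t 8.92 pos [ 550.6 -184.4  162.8] yaw_y -57.49 F [ 1.2  1.5 -1.7] M [ 0.34 -0.15  0.03] open_cm 3.56 q [ 0.38  0.75 -0.23  1.78  0.26  0.64 -1.  ]
```

Emit:
drive_tool:
  deltas:
    - [[0,0,0],[0,-0.04,-0.1],3]
    - [[0,0,0],[0.1,0,0],3]
    - [[0,0,0],[0.1,0,0],3]
    - [[0,0,0],[0,0,0],3]

```text
clock: 9.25
tool_pos: [0.5509, -0.1834, 0.1608]
eef_rot: [0.679, 0.198, -0.679, 0.198]
contact_force: [0.1, 2.6, -0.4]
opening: 0.405
```

```bash
python3 -c "
from h import *
st()"
```

```text
t 9.25 pos [ 550.9 -183.4  160.8] yaw_y -57.48 F [ 0.1  2.6 -0.4] M [ 0.64  0.   -0.04] open_cm 3.57 q [ 0.37  0.75 -0.22  1.78  0.26  0.63 -1.01]
```

Emit:
drive_tool:
  deltas:
    - [[0,0,0],[0,-0.08,-0.05],3]
    - [[0,0,0],[0.1,0,0],3]
    - [[0,0,0],[0.1,0,0],3]
    - [[0,0,0],[0,0,0],3]

```text
clock: 9.58
tool_pos: [0.5507, -0.1827, 0.1583]
eef_rot: [-0.679, -0.198, 0.679, -0.198]
contact_force: [-0.7, 1.7, -2.5]
opening: 0.399
```

```bash
python3 -c "
from h import *
st()"
```

```text
t 9.58 pos [ 550.7 -182.7  158.3] yaw_y -57.50 F [-0.7  1.7 -2.5] M [ 0.54 -0.15 -0.02] open_cm 3.51 q [ 0.37  0.76 -0.22  1.79  0.26  0.63 -1.01]
```

Emit:
drive_tool:
  deltas:
    - [[0,0,0],[0.1,-0.04,-0.03],3]
    - [[0,0,0],[0.1,0,0],3]
    - [[0,0,0],[0.1,0,0],3]
    - [[0,0,0],[0,0,0],3]

```text
clock: 9.92
tool_pos: [0.5508, -0.1825, 0.1554]
eef_rot: [-0.679, -0.198, 0.679, -0.198]
contact_force: [0.5, 3.0, -3.2]
opening: 0.405
```

```bash
python3 -c "
from h import *
st()"
```

```text
t 9.92 pos [ 550.8 -182.5  155.4] yaw_y -57.50 F [ 0.5  3.  -3.2] M [ 0.57 -0.09 -0.01] open_cm 3.57 q [ 0.37  0.76 -0.22  1.79  0.26  0.62 -1.01]
```

Emit:
drive_tool:
  deltas:
    - [[0,0,0],[0.1,-0.04,-0.03],3]
    - [[0,0,0],[0.1,0,0],3]
    - [[0,0,0],[0,0,0],3]

```text
clock: 10.17
tool_pos: [0.5508, -0.1824, 0.1535]
eef_rot: [-0.679, -0.198, 0.679, -0.198]
contact_force: [0.0, 1.2, -3.9]
opening: 0.406
```

```bash
python3 -c "
from h import *
st()"
```

```text
t 10.17 pos [ 550.8 -182.4  153.5] yaw_y -57.53 F [ 0.   1.2 -3.9] M [ 0.33 -0.08  0.03] open_cm 3.57 q [ 0.37  0.76 -0.22  1.79  0.26  0.62 -1.01]
```

Emit:
drive_tool:
  deltas:
    - [[0,0,0],[0.1,-0.02,-0.01],3]
    - [[0,0,0],[0.1,0,0],3]
    - [[0,0,0],[0.1,0,0],3]
    - [[0,0,0],[0.1,0,0],3]
    - [[0,0,0],[0,0,0],3]

```text
clock: 10.58
tool_pos: [0.5507, -0.1822, 0.1495]
eef_rot: [-0.679, -0.198, 0.679, -0.198]
contact_force: [-0.2, 0.2, -3.0]
opening: 0.405
```

```bash
python3 -c "
from h import *
st()"
```

```text
t 10.58 pos [ 550.7 -182.2  149.5] yaw_y -57.53 F [-0.2  0.2 -3. ] M [ 0.1  -0.04 -0.  ] open_cm 3.57 q [ 0.37  0.77 -0.22  1.79  0.27  0.61 -1.01]
```

The teeth matched at the angle found by vision, so I carry on down to the collar.

Emit:
drive_tool:
  deltas:
    - [[0,0,0],[0.15,0,0],3]
    - [[0,0,0],[0.15,0,0],3]
    - [[0,0,0],[0.15,0,0],3]
    - [[0,0,0],[0.15,0,0],3]
    - [[0,0,0],[0.15,0,0],3]
    - [[0,0,0],[0.15,0,0],3]
    - [[0,0,0],[0.1,0,0],3]
    - [[0,0,0],[0,0,0],3]

```text
clock: 11.25
tool_pos: [0.5507, -0.1819, 0.1394]
eef_rot: [-0.679, -0.198, 0.679, -0.198]
contact_force: [0.2, -0.3, -3.6]
opening: 0.407
```

Emit:
drive_tool:
  deltas:
    - [[0,0,0],[0.1,0,0],3]
    - [[0,0,0],[0.1,0,0],3]
    - [[0,0,0],[0,0,0],3]

```text
clock: 11.5
tool_pos: [0.5508, -0.1819, 0.1376]
eef_rot: [-0.679, -0.198, 0.679, -0.198]
contact_force: [0.2, -0.1, -2.4]
opening: 0.406
```

```bash
python3 -c "
from h import *
st()"
```

```text
t 11.5 pos [ 550.8 -181.9  137.6] yaw_y -57.52 F [ 0.2 -0.1 -2.4] M [ 0.   -0.03  0.01] open_cm 3.58 q [ 0.36  0.79 -0.21  1.8   0.27  0.58 -1.02]
```

Emit:
drive_tool:
  deltas:
    - [[0,0,0],[0.1,0,0],3]
    - [[0,0,0],[0,0,0],3]

```text
clock: 11.67
tool_pos: [0.5509, -0.182, 0.1369]
eef_rot: [0.679, 0.198, -0.679, 0.198]
contact_force: [-0.3, -0.1, -2.5]
opening: 0.406
```

Emit:
drive_tool:
  deltas:
    - [[0,0,0],[0.1,0,0],3]
    - [[0,0,0],[0,0,0],3]

```text
clock: 11.83
tool_pos: [0.551, -0.182, 0.1368]
eef_rot: [0.679, 0.198, -0.679, 0.198]
contact_force: [-2.8, 0.3, 6.4]
opening: 0.403
```

```bash
python3 -c "
from h import *
st()"
```

```text
t 11.83 pos [ 551.  -182.   136.8] yaw_y -57.52 F [-2.8  0.3  6.4] M [0.17 0.42 0.04] open_cm 3.55 q [ 0.36  0.79 -0.21  1.8   0.27  0.58 -1.02]
```

The lever is home: z is 136.8 mm, as computed, with about 9 N on the collar. I start the swing.

Emit:
drive_tool:
  deltas:
    - [[-4,0,0],[-0.03,0,0],3]
    - [[-4,0,0],[0,0,0],3]
    - [[-4,0,0],[0,0,0],3]
    - [[-4,0,0],[0,0,0],3]
    - [[-4,0,0],[0,0,0],3]
    - [[0,0,0],[0,0,0],3]

```text
clock: 12.33
tool_pos: [0.5506, -0.1816, 0.1368]
eef_rot: [0.634, 0.314, -0.634, 0.313]
contact_force: [-2.5, 0.1, 4.7]
opening: 0.405
```

```bash
python3 -c "
from h import *
st()"
```

```text
t 12.33 pos [ 550.6 -181.6  136.8] yaw_y -37.35 F [-2.5  0.1  4.7] M [0.3  0.4  0.03] open_cm 3.57 q [ 0.42  0.8  -0.31  1.8   0.39  0.61 -0.78]
```

Emit:
drive_tool:
  deltas:
    - [[-4,0,0],[0,0,0],3]
    - [[-4,0,0],[0,0,0],3]
    - [[-4,0,0],[0,0,0],3]
    - [[-4,0,0],[0,0,0],3]
    - [[-4,0,0],[0,0,0],3]
    - [[-4,0,0],[0,0,0],3]
    - [[-4,0,0],[0,0,0],3]
    - [[-4,0,0],[0,0,0],3]
    - [[-4,0,0],[0,0,0],3]
    - [[-4,0,0],[0,0,0],3]

```text
clock: 13.17
tool_pos: [0.5502, -0.1814, 0.1368]
eef_rot: [0.488, 0.512, -0.489, 0.511]
contact_force: [-3.7, 1.7, 5.4]
opening: 0.406
```

Run:
```python
from h import *
st()
a=[]
for c,(u,v) in {'top':(435,215),'scene':(200,145)}.items():
    s=snap(c); I=s['color'][v-52:v+53,u-70:u+70,::-1]; a.append(cv2.resize(I,(400,300),interpolation=cv2.INTER_CUBIC))
cv2.imwrite('pics/z6.png',np.hstack(a))
```

```text
t 13.17 pos [ 550.2 -181.4  136.8] yaw_y 2.65 F [-3.7  1.7  5.4] M [ 0.33  0.68 -0.08] open_cm 3.58 q [ 0.52  0.82 -0.5   1.79  0.59  0.68 -0.27]
```

View pics/z6.png

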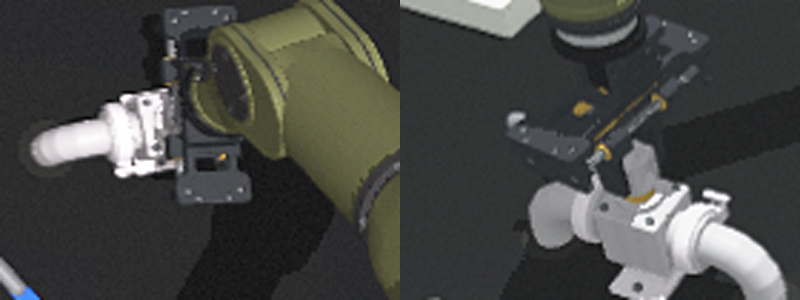

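Emit:
drive_tool:
  deltas:
    - [[-2,0,0],[0,-0.05,-0.03],3]
    - [[-2,0,0],[0,0,0],3]
    - [[-2,0,0],[0,0,0],3]
    - [[0,0,0],[0,0,0],3]

```text
clock: 13.6
tool_pos: [0.5501, -0.1814, 0.1368]
eef_rot: [0.461, 0.536, -0.461, 0.536]
contact_force: [-1.9, 1.6, 4.8]
opening: 0.405
```

```bash
python3 -c "
from h import *
st()"
```

```text
t 13.6 pos [ 550.1 -181.4  136.8] yaw_y 8.55 F [-1.9  1.6  4.8] M [0.26 0.51 0.01] open_cm 3.57 q [ 0.54  0.83 -0.53  1.79  0.62  0.69 -0.19]
```

Emit:
drive_tool:
  deltas:
    - [[-1.5,0,0],[0,0,0],3]
    - [[-1,0,0],[0,0,0],3]
    - [[0,0,0],[0,0,0],3]

```text
clock: 13.85
tool_pos: [0.5501, -0.1814, 0.1368]
eef_rot: [0.45, 0.546, -0.45, 0.546]
contact_force: [-2.1, 1.0, 5.2]
opening: 0.402
```

```bash
python3 -c "
from h import *
st()"
```

```text
t 13.85 pos [ 550.1 -181.4  136.8] yaw_y 11.00 F [-2.1  1.   5.2] M [ 0.25  0.5  -0.06] open_cm 3.54 q [ 0.54  0.83 -0.54  1.79  0.63  0.7  -0.16]
```

Emit:
drive_tool:
  deltas:
    - [[-1,0,0],[0,0,0],3]
    - [[-1,0,0],[0,0,0],3]
    - [[0,0,0],[0,0,0],3]

```text
clock: 14.1
tool_pos: [0.55, -0.1814, 0.1368]
eef_rot: [0.44, 0.553, -0.44, 0.553]
contact_force: [-2.9, 1.4, 5.2]
opening: 0.411
```

```bash
python3 -c "
from h import *
st()"
```

```text
t 14.1 pos [ 550.  -181.4  136.8] yaw_y 13.00 F [-2.9  1.4  5.2] M [ 0.27  0.5  -0.06] open_cm 3.62 q [ 0.55  0.83 -0.55  1.79  0.64  0.7  -0.13]
```

Emit:
drive_tool:
  deltas:
    - [[-1,0,0],[0,0,0],3]
    - [[-1,0,0],[0,0,0],3]
    - [[0,0,0],[0,0,0],3]

```text
clock: 14.35
tool_pos: [0.55, -0.1814, 0.1368]
eef_rot: [0.431, 0.561, -0.431, 0.56]
contact_force: [-3.3, 0.9, 5.3]
opening: 0.405
```

```bash
python3 -c "
from h import *
st()"
```

```text
t 14.35 pos [ 550.  -181.4  136.8] yaw_y 14.81 F [-3.3  0.9  5.3] M [ 0.33  0.56 -0.83] open_cm 3.57 q [ 0.55  0.83 -0.56  1.79  0.65  0.71 -0.1 ]
```

A firm stop is felt: Mz jumped to −0.83 Nm. I unload, backing off about 2° within the play, then let go and rise.

Emit:
drive_tool:
  deltas:
    - [[1,0,0],[0,-0.03,0],3]
    - [[1,0,0],[0,-0.03,0],3]
    - [[0,0,0],[0,0,0],3.6]
    - [[0,0,0],[0,0,0],4.5]
    - [[0,0,0],[0,0,0],6]
    - [[0,0,0],[0,0,0],6]
    - [[0,0,0],[0,0,0],6]

```text
clock: 14.93
tool_pos: [0.5498, -0.1821, 0.1358]
eef_rot: [0.44, 0.553, -0.44, 0.553]
contact_force: [0.4, -1.0, -0.3]
opening: 0.67
```

Emit:
drive_tool:
  deltas:
    - [[0,0,0],[-0.5,0,0],6]
    - [[0,0,0],[-1,0,0],6]
    - [[0,0,0],[-2,0,0],6]
    - [[0,0,0],[-3,0,0],6]
    - [[0,0,0],[-3,0,0],6]
    - [[0,0,0],[-3,0,0],6]
    - [[0,0,0],[0,0,-4],6]
    - [[0,0,0],[0,0,-4],6]
    - [[0,0,0],[0,0,-4],6]
    - [[0,0,0],[0,0,-4],6]
    - [[0,0,0],[0,0,-4],6]
    - [[0,0,0],[0,0,-4],6]

```text
clock: 15.93
tool_pos: [0.4953, 0.0538, 0.2621]
eef_rot: [0.441, 0.553, -0.44, 0.554]
contact_force: [0.5, 0.4, 0.2]
opening: 0.681
```

Run:
```python
from h import *
st()
a=[]
L=np.radians(280.2); e=np.array([.55,-.1835,.1295])+.14*np.array([np.cos(L),np.sin(L),0])
for c,(u,v) in {'top':(435,205),'scene':(190,145)}.items():
    s=snap(c,'end_'+c); I=s['color'][v-45:v+45,u-60:u+60,::-1]; a.append(cv2.resize(I,(400,300),interpolation=cv2.INTER_CUBIC)); p=proj(s,e)[0]; print(c,'expected lever_end crop px',((p-[u-60,v-45])*400/120).round(0))
cv2.imwrite('pics/z7.png',np.hstack(a))
```

```text
t 15.93 pos [495.3  53.8 262.1] yaw_y 12.97 F [0.5 0.4 0.2] M [-0.05 -0.12 -0.07] open_cm 6.00 q [ 0.21  0.57 -0.66  1.91  0.47  0.82 -0.47]
top expected lever_end crop px [332. 117.]
scene expected lever_end crop px [117. 135.]
```

View pics/z7.png

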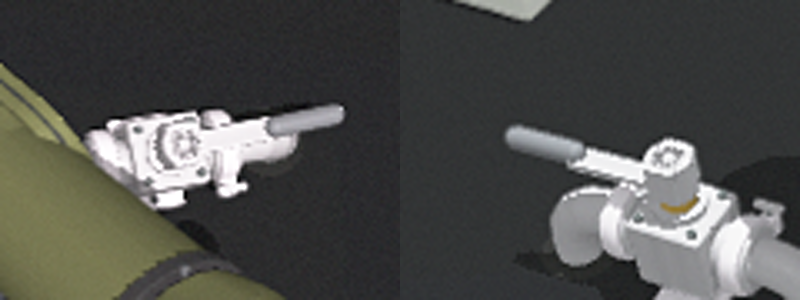

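The last pictures show the lever seated on the collar, with its grip at top crop (332,115) against an expected (332,117), in line with the pipe. The gripper is clear.

```bash
python3 -c "
from plant import r
print(r.finish_job())"
```

```text
the job is handed in; nothing more can be done
None
```

The lever is refitted and the valve is open; I handed the job in at about 16 s of the 72 s allowed.

- **Lever picked:** I took the small steel lever by its hub flats. The fingers closed on about 36 mm, as given.
- **Fit on the stem:** The teeth matched at the first angle I tried (heading about 212°), found by fitting a stem model to both camera pictures. I eased the lever down, shifting sideways to relieve side forces. It seated on the collar with the tool at 136.8 mm, the computed height, pressed with about 9 N.
- **Swing:** I turned it about 72° anticlockwise to a firm stop, where the moment jumped to −0.83 Nm. I then backed off about 2° within the spline play and let go.

**Last checks:** After I drew back, the wrist force was near zero and both pictures showed the lever home on the collar. Its end was within about a pixel of where the open position should put it in the top view. I did not picture the bystanders again at the end, but the arm passed well above them.

**Disagreements:**
- The two cameras differed by about 4–5 mm on positions; feeling the side forces settled the stem's position.
- The stop came at a tool heading of about 285°, while the pictures put open at about 280°. About 3° of that is spline play; the remaining 1–2° I put down to measurement error.

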